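# Index a telescopic vial-rack slide to its next lock hole and hold the pin home

### The job

The vial rack rides on a tube section that is locked to its rail by a spring pin: pull the black knob up to free the pin, slide the section along the rail, away from its present hole and towards the rail's long bare end, and let the pin drop fully home in the very next hole (hidden inside the section, so feel for it; do not skip to the one after). Finish while still holding the knob between the fingers with the pin fully down in that hole, and leave the small bottle, the beaker and the spanner alone.

Things in the scene. Friction and masses are not known exactly. Their poses are not given: they have to be found in the camera images.
- rail: Fixed aluminium inner tube, 30 mm square, 390 mm long, level on two dark steel feet. Origin on the work surface under the present lock hole; z up, y along the tube in the direction in which the section is to be slid (robot's left, roughly), x across. Tube from y = -80 to +310 mm, feet out to y = -107 and +337 mm, at most 54 mm high.
- tube_section (a joint): Travel (m) of the sliding grey outer tube along the rail's y; 0 at the start (locked), end stop 0.115. 46 mm wide, 200 mm long, top 47 mm high; lock plunger near its rear end, above hole_a at the start; vial rack fixed on its +x side (all within 105 mm of the rail's middle, under 55 mm high). Friction about 2 N, 4 N with the pin dragging; stays where it is left.
- lock_plunger (a joint): How far (m) the lock plunger is pulled up: 0 = pin fully home in a hole, 0.010 = tip just clears the tube or rests on it between holes, 0.018 = upper stop. A spring pushes it down with 5 N when home, about 8 N when right up: let go, it drops onto the tube, and it snaps down into a hole that comes under it.
- knob_grip (a point): Centre (half-way up) of the lock plunger's knob: a black upright ribbed cylinder, 26 mm in diameter, 24 mm high, on a 10 mm stem. 98 mm above the work surface when the pin is home; it rises and travels with the pin. The steel boss below (30 mm across) ends 26 mm under the knob's underside. Free on all sides.
- lock_knob: The same knob as a body, origin at the centre of its underside, 12 mm below knob_grip; z up.
- small_bottle: Bystander: small clear bottle with a grey cap, 56 mm across, 108 mm high; origin at the centre of its underside.
- beaker: Bystander: clear 50 mL beaker, 45 mm across, 56 mm high; origin at the centre of its underside.
- spanner: Bystander: steel open-ended spanner lying flat, 120 mm long, 18 mm wide, 5 mm thick; origin at its centre, underside.
- hole_a (a point): The present lock hole, in the tube's flat top, 42 mm above the work surface. The next hole lies 45 to 70 mm from it along the rail's y (different each time, hidden inside the section), the one after that 40 mm further on. Holes are 12 mm long for the 8 mm pin, and 10 mm deep; between them the pin's tip rides on the flat top.

How it is judged:
On the way, in this order (a step that is already met when the one before it is completed fails the run):
1. the knob is pulled up, clear of the present hole, with the section still there (value of joint lock_plunger above 0.009 m and value of joint tube_section below 0.01 m), for 0.05 s.
2. the section has been slid on at least 25 mm with the pin up (value of joint lock_plunger above 0.007 m and value of joint tube_section above 0.025 m), for 0.05 s.
At the end, for the whole second after the job is handed in: The section stands at rest at the next hole (38 to 77 mm from its start), the plunger is fully down (within 2 mm), and the fingers hold the knob (contact force over 1 N, grasp point within 28 mm of the knob's centre, so held between the fingers) (value of joint tube_section between 0.038 and 0.077 m and value of joint lock_plunger below 0.002 m and contact force between the fingers and lock_knob above 1 N and distance between the grasp point and knob_grip below 0.028 m and linear speed of lock_knob below 0.01 m/s); the arm keeps its last pose, push and grip.
It fails at once if the small bottle, the beaker or the spanner is pushed more than 25 mm or tipped over (distance of any of small_bottle, beaker, spanner from where it was at the start of the episode above 0.025 m or angle between any of small_bottle, beaker's own z axis and vertical above 0.5 rad).
It also fails if it takes over 38 s, if anything falls off the work surface, if the arm or the gripper's body presses on something with over 40 N, if the wrist force passes 120 N, or if a joint passes its speed limit or range.

### The arm

A 6-joint arm with a two-finger parallel gripper is mounted at the origin on a cart in front of the work surface, level with it; the furniture and walls round the work are solid. World frame = base frame: x ahead of the robot, y to its left, z up, the work surface at z = 0. Lengths are in m, angles in rad, forces in N, time in s.
With the tool pointing down it reaches from about 0.325 to 0.85 m from the base axis. Payload 15.5 kg.
Tool frame: the origin (TCP) lies at the very end of the fingers, on their centre line; the grasp point (between the pads) lies 19 mm behind it; z points along the fingers, y is the line along which they close (so a half turn about z gives the same grasp; the last joint's range is limited). The gripper opens to 91 mm and grips with 3 to 60 N. Pads are 32 mm wide; open, the fingers measure 118 mm over their backs; the gripper's body (76 mm by 178 mm) begins 60 mm behind the grasp point.
Start: joints at [1.111, 0.494, 1.345, -0, 1.302, -0.096], TCP at [0.222, 0.584, 0.214] pointing down, gripper open.
Joint ranges: [-2.91, 2.91], [-0.82, 2.16], [0.22, 2.67], [-1.22, 4.37], [0.12, 2.79], [-3.08, 3.08]. Speed limits (rad/s): [1.89, 1.89, 2.57, 3.01, 3.01, 3.01].

### API

Orientations are given as [roll, pitch, yaw] about the fixed x, y, z axes, in that order (R = Rz(yaw) Ry(pitch) Rx(roll)).
In Python, from workcell import ctrl gives the robot as it stands.
- The arm moves only by the tool move_arm, never from a script. Its argument "series" is a list of rows, each a list of 3 entries, a list of its own where there are three numbers: the closure in counts, from 0 (fully open) to 255 (shut), then the shift along the tool's x, y, z in units of 0.2 m (1.0 is 0.2 m), then the turn about the tool's z in units of pi/2 rad (1.0 is pi/2 rad). In form: [[gripper, [x, y, z], twist], ...]. A call has 1 to 20 rows; each row is the pose to reach, as a shift and turn from the pose commanded when the call began, along the tool's axes at that moment; what a row does not reach only later rows make up. A row lasts 1/8 s, in which the tool goes at most 62.5 mm and 10.7 degrees, less where a joint would pass 70% of its speed; a pose out of reach is approached as far as the arm can. A call with a number of a shift or a turn outside -1 to 1 is refused whole. A call with a gripper value outside its range is refused whole. The fingers move at their own pace and stop on an object; "squeeze" is the grip in N (left out, the last holds). Time passes only in rows, so rows that repeat a pose let the fingers close. It gives the time, the measured TCP pose, the force, the opening and the grip force at its end, in the units of the state.
- ctrl.observe(): the state, without advancing time (a new reading comes with each control period).
- ctrl.read_camera(name): name is "side" or "top"; returns the picture (400x640x3 uint8, red, green, blue); there is no depth.
- ctrl.get_calibration(name): a dict with "fx", "fy", "cx", "cy" (pixels), "R" (3x3) and "t" (3): a world point X has camera coordinates R X + t. Camera axes: x right, y down, z forward; pixel columns grow to the right and rows downward; lengths in m; the calibration is good to about 2 mm. A picture is of the moment at which its call begins. get_calibration takes no time and is no camera call.
- ctrl.job_done(): hands the job in; it is judged then, once.
The state is a dict: "clock": time; "joint_pos": joint angles; "qvel": joint speeds; "joint_efforts": joint torques, N m; "position": TCP position; "eef_rot": TCP orientation; "ft_force": force on the tool from outside, world axes, zero at the start; "ft_torque": the same for the moment, N m; "width": finger opening in m; "gripper_force": force on a finger pad.
Only numpy, scipy, OpenCV 4.12 (cv2) and the standard library are available. Lean on these libraries where they do the work, as an engineer would, in place of code of your own. Each camera call takes 0.05 s, during which the arm holds its last target. There are 200 camera calls.

## Working session

There is one attempt and no reset: what is moved stays moved. The work goes in short steps, Python scripts to look and compute and a tool call to move; the robot and the scene stay as the last step left them, time stands still between calls to the robot, and variables do not carry over. Pictures are saved under pics/ and viewed, at most 10 in all, crops included, and the job is handed in when it is done.

Besides the shell and the picture viewer there is one more tool, called by a JSON object that holds its "fn" and its "kwargs", one argument or row to a line. move_arm: Moves the arm, as the interface text tells. Its arguments: {"type":"object","properties":{"series":{"type":"array"},"squeeze":{"type":"number"}},"required":["series"]}

```bash
mkdir -p pics; python3 - <<'E'
from workcell import ctrl
import cv2,numpy as np
for n in("side","top"):
    cv2.imwrite(f"pics/{n}0.png",ctrl.read_camera(n)[:,:,::-1])
    c=ctrl.get_calibration(n);R=np.array(c["R"]);print(n,c["fx"],c["cx"],c["cy"],(-R.T@c["t"]).round(3),R.round(2).tolist())
s=ctrl.observe();print(s)
E
```

```text
side 498.261941858225 320.8090381585078 198.5982274167226 [ 0.407 -1.202  0.652] [[1.0, -0.04, 0.02], [-0.0, -0.42, -0.91], [0.04, 0.9, -0.42]]
top 442.7096492682175 324.350642488024 194.49740688950862 [0.22  0.03  1.249] [[-0.01, -1.0, -0.01], [-0.97, 0.01, -0.22], [0.22, 0.0, -0.97]]
{'clock': 0.1, 'joint_pos': array([ 1.11152876e+00,  4.94084890e-01,  1.34604120e+00,  4.69522688e-06,
        1.30252768e+00, -9.55128591e-02]), 'qvel': array([-1.39231169e-03,  5.55052105e-04, -5.71160597e-04,  1.05958728e-03,
       -1.53058402e-03,  5.98822478e-05]), 'joint_efforts': array([ 1.31631623e-03, -8.80232549e+01, -3.82538295e+01,  7.10054068e-02,
        4.81736823e-02, -6.39267455e-05]), 'position': array([0.22221975, 0.58380152, 0.21342986]), 'eef_rot': array([-3.14053681e+00, -1.05701354e-04,  2.77783665e+00]), 'ft_force': array([-0.17104884,  0.07107201, -0.28859551]), 'ft_torque': array([-0.05405487,  0.04395935, -0.01268249]), 'gripper_force': 0.0, 'width': 0.09111489135051634}
```

View pics/side0.png

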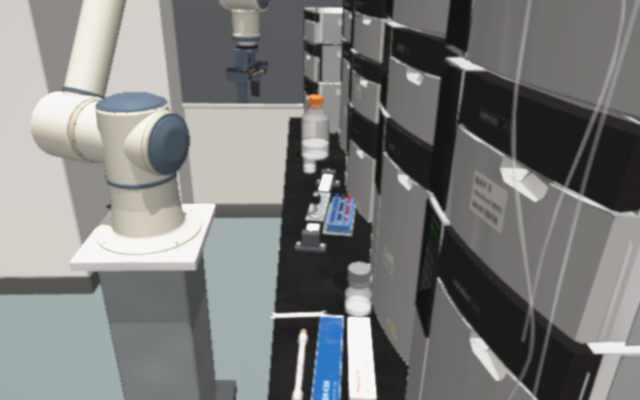

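View pics/top0.png

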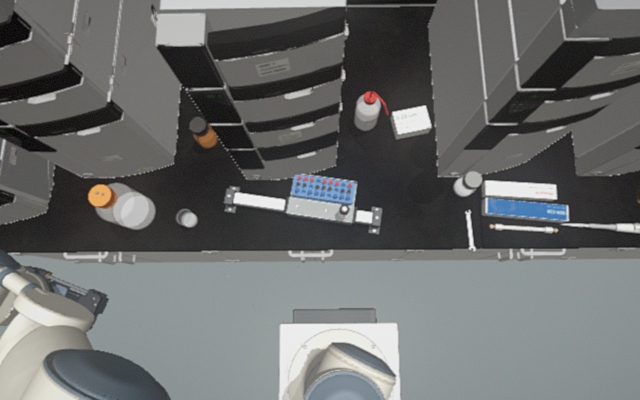

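The top view shows the section with its blue vial rack around (322,200), the knob near (345,210) and the rail ends near (232,200) and (375,218). The beaker is at (187,217), the bottle at (467,184) and the spanner at (470,230). I'll measure the knob and rail direction next.

```bash
cat > h.py <<'E'
from workcell import ctrl
import cv2,numpy as np
def cast(n,u,v,z):
    c=ctrl.get_calibration(n);R=np.array(c["R"]);C=-R.T@c["t"]
    d=R.T@[(u-c["cx"])/c["fx"],(v-c["cy"])/c["fy"],1]
    return (C+d*(z-C[2])/d[2]).round(4)
def proj(n,X):
    c=ctrl.get_calibration(n);p=np.array(c["R"])@X+c["t"];return p[0]/p[2]*c["fx"]+c["cx"],p[1]/p[2]*c["fy"]+c["cy"]
E
python3 - <<'E'
from h import *
t=cv2.imread("pics/top0.png");s=cv2.imread("pics/side0.png")
a=cv2.resize(t[165:240,215:390],None,fx=4.5,fy=4.5,interpolation=cv2.INTER_CUBIC)
b=cv2.resize(s[160:255,280:375],None,fx=3,fy=3,interpolation=cv2.INTER_CUBIC)
im=np.zeros((a.shape[0]+b.shape[0]-60,a.shape[1],3),np.uint8);im[:a.shape[0]]=a;b=b[:-60] if 0 else b
im=np.zeros((600,790,3),np.uint8);im[:a.shape[0],:a.shape[1]]=a[:,:790];k=600-a.shape[0];im[a.shape[0]:,:b.shape[1]]=b[:k]
cv2.imwrite("pics/c1.png",im)
for uv in((345,209),):print(cast("top",*uv,.098),cast("top",*uv,.11))
hsv=cv2.cvtColor(t,cv2.COLOR_BGR2HSV)
# bare bright rail (inner tube) left of section
m=((hsv[...,2]>180)&(hsv[...,1]<60)).astype(np.uint8)
m[:, :238]=0;m[:,284:]=0;m[:185]=0;m[215:]=0
q=np.argwhere(m)[:,::-1];print(len(q),q.mean(0),cv2.fitLine(q.astype(np.float32),2,0,.01,.01).ravel())
m=cv2.inRange(hsv,(100,120,60),(125,255,255));m[:, :280]=0;m[:,362:]=0;m[:170]=0;m[230:]=0
r=cv2.minAreaRect(np.argwhere(m)[:,::-1].astype(np.float32));print(r)
E
```

```text
[ 0.4457 -0.0192  0.098 ] [ 0.4433 -0.0187  0.11  ]
487 [260.4661191  201.04928131] [9.8824733e-01 1.5286343e-01 2.6046613e+02 2.0104929e+02]
((322.1175842285156, 195.2554168701172), (55.52267837524414, 6.914340972900391), 8.972626686096191)
```

View pics/c1.png

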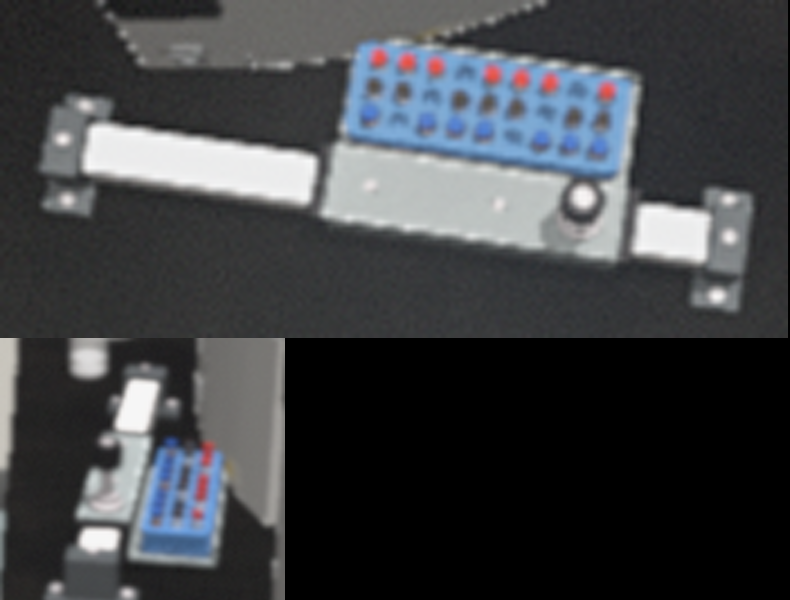

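The crop shows the knob top at about top-image pixel (344.1,208.8). The bare rail's centre line runs through (259.4,201.7) and (364.3,216.8), and the section sits between them.

```bash
python3 - <<'E'
from h import *
k=cast("top",344.1,208.8,.11);print("knob",k)
# side view knob: crop (108,452)->px
for v,z in ((440,.11),(456,.098)): print("side",cast("side",280+109/3,160+(v-337)/3,z))
a=cast("top",259.4,201.7,.042);b=cast("top",364.3,216.8,.042);d=a-b;d/=np.linalg.norm(d)
print(a,b,"dir",d,"knob offset across",np.cross(d,k-b)[2]," along from b",d@(k-b))
yaw=np.arctan2(-d[0],d[1]);print("railyaw",yaw)
s=ctrl.observe();from scipy.spatial.transform import Rotation as Ro
Rt=Ro.from_euler("xyz",s["eef_rot"]).as_matrix();print(Rt.round(3))
d2=d[:2];print("tool y vs rail",np.degrees(np.arctan2(Rt[1,1],Rt[0,1])),np.degrees(np.arctan2(d[1],d[0])))
# spot the bottle, beaker, spanner
for n,u,v,z in(("bottle",472,178,.1),("beaker",187,217,.03),("sp",468,212,0),("sp",472,248,0)):print(n,cast("top",u,v,z))
E
```

```text
knob [ 0.4439 -0.0164  0.11  ]
side [ 0.449 -0.018  0.11 ]
side [ 0.4489 -0.0252  0.098 ]
[0.4794 0.2168 0.042 ] [ 0.4342 -0.0746  0.042 ] dir [0.15328024 0.98818276 0.        ] knob offset across -0.0006644630411759677  along from b 0.05899905498282928
railyaw -0.15388688770777872
[[-0.935  0.356 -0.   ]
 [ 0.356  0.935 -0.001]
 [ 0.    -0.001 -1.   ]]
tool y vs rail 69.15832236265987 81.18293081194066
bottle [ 0.5271 -0.3612  0.1   ]
beaker [0.4399 0.4204 0.03  ]
sp [ 0.4531 -0.3755  0.    ]
sp [ 0.3502 -0.3785  0.    ]
```

{"fn": "move_arm", "kwargs": {
  "series": [
    [0,[-0.7,-0.8,0],0],
    [0,[-0.7,-0.8,0],0],
    [0,[-0.7,-0.8,0],0],
    [0,[-0.7,-0.8,0],0],
    [0,[-0.7,-0.8,0],0],
    [0,[-0.7,-0.8,0],0]
  ]
}}

```text
clock: 0.85
position: [0.2963, 0.3853, 0.2139]
eef_rot: [3.141, -0.0, 2.778]
ft_force: [-0.2, 0.2, -0.2]
width: 0.0911
gripper_force: 0.0
```

{"fn": "move_arm", "kwargs": {
  "series": [
    [0,[-0.7,-0.8,0],0],
    [0,[-0.7,-0.8,0],0],
    [0,[-0.7,-0.8,0],0],
    [0,[-0.7,-0.8,0],0],
    [0,[-0.7,-0.8,0],0],
    [0,[-0.7,-0.8,0],0]
  ]
}}

```text
clock: 1.6
position: [0.3702, 0.1864, 0.2138]
eef_rot: [3.141, -0.0, 2.779]
ft_force: [-0.7, -0.2, 0.0]
width: 0.0911
gripper_force: 0.0
```

{"fn": "move_arm", "kwargs": {
  "series": [
    [0,[-0.7,-0.8,0],-0.134],
    [0,[-0.7,-0.8,0],-0.134],
    [0,[-0.7,-0.8,0],-0.134],
    [0,[-0.7,-0.8,0],-0.134],
    [0,[-0.7,-0.8,0],-0.134],
    [0,[-0.7,-0.8,0],-0.134],
    [0,[-0.7,-0.8,0],-0.134]
  ]
}}

```text
clock: 2.48
position: [0.4438, -0.0126, 0.2139]
eef_rot: [3.141, -0.0, 2.99]
ft_force: [0.8, 0.1, -0.8]
width: 0.0915
gripper_force: 0.0
```

```bash
python3 - <<'E'
from h import *
t=ctrl.read_camera("top")[:,:,::-1];s=ctrl.read_camera("side")[:,:,::-1]
a=cv2.resize(t[150:250,270:420],None,fx=4,fy=4,interpolation=cv2.INTER_CUBIC)
b=cv2.resize(s[140:250,280:375],None,fx=2,fy=2,interpolation=cv2.INTER_CUBIC)
im=np.zeros((400,790,3),np.uint8);im[:,:600]=a;im[:220,600:790]=b
cv2.imwrite("pics/c2.png",im)
o=ctrl.observe();print(o["clock"],o["position"],o["eef_rot"],o["joint_pos"],o["width"],o["ft_force"])
E
```

```text
2.575 [ 0.44389433 -0.01289976  0.21395599] [ 3.14151888e+00 -5.91598166e-05  2.98993892e+00] [-1.63726521e-01  2.39993699e-01  1.76837246e+00  8.06490751e-05
  1.13328655e+00 -1.58290328e+00] 0.09118025775029902 [-0.0441512  -0.09288349 -0.13612844]
```

View pics/c2.png

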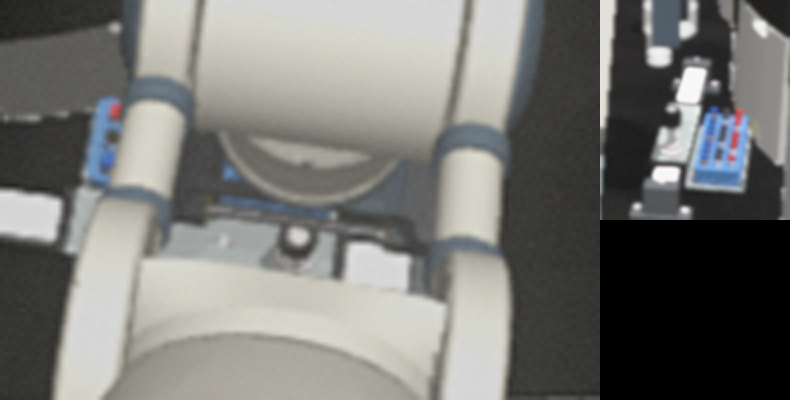

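The top crop shows the arm above, with the knob still visible at top-image (344,209), unchanged. The side crop shows the fingertip end near (309.5,168.5) and the knob cap near (316.5,195). I'll descend with the fingers open around the knob, then close gently.

{"fn": "move_arm", "kwargs": {
  "series": [
    [0,[-0.013,-0.018,0.2],0],
    [0,[-0.013,-0.018,0.4],0],
    [0,[-0.013,-0.018,0.55],0],
    [0,[-0.013,-0.018,0.62],0],
    [0,[-0.013,-0.018,0.675],0],
    [0,[-0.013,-0.018,0.675],0]
  ]
}}

```text
clock: 3.32
position: [0.4459, -0.0176, 0.0786]
eef_rot: [3.142, -0.001, 2.989]
ft_force: [0.1, 0.3, 0.4]
width: 0.0914
gripper_force: 0.0
```

```bash
python3 - <<'E'
from h import *
s=ctrl.read_camera("side")[:,:,::-1]
cv2.imwrite("pics/c3.png",cv2.resize(s[150:250,270:370],None,fx=6,fy=6,interpolation=cv2.INTER_CUBIC))
o=ctrl.observe();print(o["clock"],o["position"],o["width"],o["ft_force"],proj("side",o["position"]),proj("side",[.446,-.017,.11]))
E
```

```text
3.375 [ 0.44620845 -0.01769612  0.07909296] 0.09081280800816732 [-0.24289563  0.40378218  0.13481578] (np.float64(315.13636760287636), np.float64(204.93008613863026)) (np.float64(315.1766357996773), np.float64(194.1775167966426))
```

View pics/c3.png

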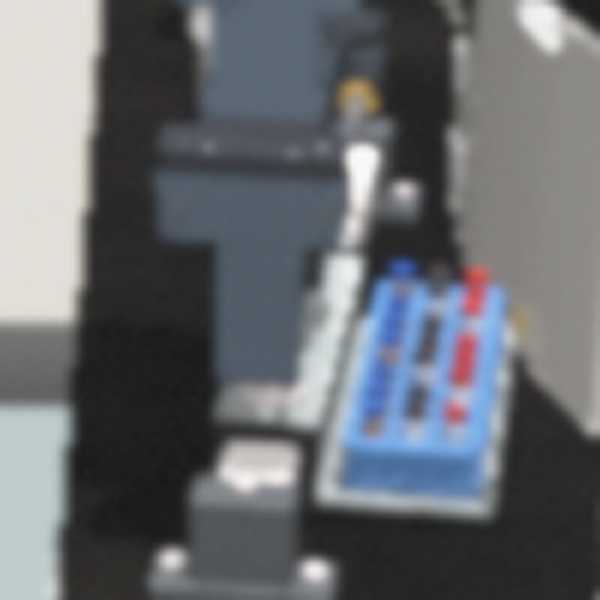

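The near finger is centred on the rail line at side-image column 313 and covers the knob, so the fingers straddle it. Now closing.

{"fn": "move_arm", "kwargs": {
  "series": [
    [120,[0,0,0],0],
    [160,[0,0,0],0],
    [255,[0,0,0],0],
    [255,[0,0,0],0],
    [255,[0,0,0],0],
    [255,[0,0,0],0]
  ],
  "squeeze": 25
}}

```text
clock: 4.12
position: [0.4461, -0.0179, 0.0789]
eef_rot: [-3.142, -0.0, 2.988]
ft_force: [0.2, 0.3, 0.2]
width: 0.0339
gripper_force: 0.0
```

{"fn": "move_arm", "kwargs": {
  "series": [
    [255,[0,0,0],0],
    [255,[0,0,0],0],
    [255,[0,0,0],0],
    [255,[0,0,0],0]
  ]
}}

```text
clock: 4.62
position: [0.4461, -0.0179, 0.0789]
eef_rot: [-3.142, -0.0, 2.988]
ft_force: [-1.0, -0.4, -0.4]
width: 0.0253
gripper_force: 25.0
```

{"fn": "move_arm", "kwargs": {
  "series": [
    [255,[0,0,-0.03],0],
    [255,[0,0,-0.055],0],
    [255,[0,0,-0.07],0],
    [255,[0,0,-0.07],0],
    [255,[0,0,-0.07],0]
  ]
}}

```text
clock: 5.25
position: [0.4461, -0.0179, 0.0928]
eef_rot: [-3.142, -0.0, 2.988]
ft_force: [1.7, -0.8, -9.0]
width: 0.0251
gripper_force: 25.0
```

{"fn": "move_arm", "kwargs": {
  "series": [
    [255,[0,0.03,0],0],
    [255,[0,0.07,0],0],
    [255,[0,0.11,0],0],
    [255,[0,0.15,0],0],
    [255,[0,0.18,0],0],
    [255,[0,0.2,0],0],
    [255,[0,0.2,0],0],
    [255,[0,0.2,0],0]
  ]
}}

```text
clock: 6.25
position: [0.4523, 0.0217, 0.0929]
eef_rot: [3.141, 0.0, 2.988]
ft_force: [1.6, 1.8, -8.5]
width: 0.0256
gripper_force: 25.0
```

{"fn": "move_arm", "kwargs": {
  "series": [
    [255,[0,0,0.01],0],
    [255,[0,0,0.015],0],
    [255,[0,0,0.018],0],
    [255,[0,0,0.018],0]
  ]
}}

```text
clock: 6.75
position: [0.4523, 0.0216, 0.0893]
eef_rot: [-3.142, 0.0, 2.988]
ft_force: [2.9, 1.4, -7.4]
width: 0.0256
gripper_force: 25.0
```

{"fn": "move_arm", "kwargs": {
  "series": [
    [255,[0,0,0.002],0],
    [255,[0,0,0.004],0],
    [255,[0,0,0.004],0]
  ]
}}

```text
clock: 7.12
position: [0.4523, 0.0216, 0.0888]
eef_rot: [-3.142, 0.0, 2.988]
ft_force: [0.1, -0.7, 4.7]
width: 0.0258
gripper_force: 25.0
```

{"fn": "move_arm", "kwargs": {
  "series": [
    [255,[0,0.01,0],0],
    [255,[0,0.01,0],0]
  ]
}}

```text
clock: 7.38
position: [0.4526, 0.0233, 0.0887]
eef_rot: [-3.141, 0.0, 2.989]
ft_force: [-0.7, -5.4, 4.2]
width: 0.0253
gripper_force: 25.0
```

{"fn": "move_arm", "kwargs": {
  "series": [
    [255,[0,0.01,0],0],
    [255,[0,0.01,0],0]
  ]
}}

```text
clock: 7.62
position: [0.4529, 0.0253, 0.0887]
eef_rot: [-3.141, 0.0, 2.989]
ft_force: [0.0, -5.1, 4.8]
width: 0.0253
gripper_force: 25.0
```

Travel is now about 43.7 mm, with the pin dragging (fz about +4.8 N). I'll carry on stepping and watch for fz to fall.

{"fn": "move_arm", "kwargs": {
  "series": [
    [255,[0,0.01,0],0],
    [255,[0,0.01,0],0]
  ]
}}

```text
clock: 7.88
position: [0.4533, 0.0274, 0.0887]
eef_rot: [-3.141, 0.0, 2.988]
ft_force: [-0.6, -3.9, 3.6]
width: 0.0258
gripper_force: 25.0
```

{"fn": "move_arm", "kwargs": {
  "series": [
    [255,[0,0.01,0],0],
    [255,[0,0.01,0],0]
  ]
}}

```text
clock: 8.12
position: [0.4536, 0.0293, 0.0887]
eef_rot: [-3.141, 0.0, 2.988]
ft_force: [-0.2, -4.2, 5.3]
width: 0.0254
gripper_force: 25.0
```

{"fn": "move_arm", "kwargs": {
  "series": [
    [255,[0,0.01,0],0],
    [255,[0,0.01,0],0]
  ]
}}

```text
clock: 8.38
position: [0.4539, 0.0314, 0.0887]
eef_rot: [-3.141, 0.0, 2.988]
ft_force: [0.2, -4.3, 4.5]
width: 0.0253
gripper_force: 25.0
```

{"fn": "move_arm", "kwargs": {
  "series": [
    [255,[0,0.01,0],0],
    [255,[0,0.01,0],0]
  ]
}}

```text
clock: 8.62
position: [0.4542, 0.0335, 0.0887]
eef_rot: [-3.141, 0.0, 2.988]
ft_force: [0.4, -3.8, 5.6]
width: 0.0251
gripper_force: 25.0
```

{"fn": "move_arm", "kwargs": {
  "series": [
    [255,[0,0.01,0],0],
    [255,[0,0.01,0],0]
  ]
}}

```text
clock: 8.88
position: [0.4545, 0.0354, 0.0886]
eef_rot: [-3.141, 0.0, 2.988]
ft_force: [-0.2, -5.6, 4.3]
width: 0.0254
gripper_force: 25.0
```

{"fn": "move_arm", "kwargs": {
  "series": [
    [255,[0,0.01,0],0],
    [255,[0,0.01,0],0]
  ]
}}

```text
clock: 9.12
position: [0.4548, 0.0374, 0.0886]
eef_rot: [-3.142, 0.0, 2.988]
ft_force: [-0.1, -3.3, 3.8]
width: 0.0249
gripper_force: 25.0
```

{"fn": "move_arm", "kwargs": {
  "series": [
    [255,[0,0.01,0],0],
    [255,[0,0.01,0],0]
  ]
}}

```text
clock: 9.38
position: [0.4551, 0.0395, 0.0884]
eef_rot: [3.141, 0.0, 2.988]
ft_force: [1.3, -2.8, -2.6]
width: 0.0254
gripper_force: 25.0
```

{"fn": "move_arm", "kwargs": {
  "series": [
    [255,[0,0.01,0],0],
    [255,[0,0.01,0],0]
  ]
}}

```text
clock: 9.62
position: [0.4554, 0.0416, 0.0884]
eef_rot: [3.141, -0.0, 2.988]
ft_force: [3.7, 0.0, -8.2]
width: 0.0256
gripper_force: 25.0
```

The pin is over the hole: fz fell to −8 N at about 60 mm of travel. Lowering it in.

{"fn": "move_arm", "kwargs": {
  "series": [
    [255,[0,0,0.008],0],
    [255,[0,0,0.015],0],
    [255,[0,0,0.015],0]
  ]
}}

```text
clock: 10.0
position: [0.4553, 0.0415, 0.0854]
eef_rot: [3.141, -0.0, 2.988]
ft_force: [3.8, 0.9, -7.9]
width: 0.0253
gripper_force: 25.0
```

{"fn": "move_arm", "kwargs": {
  "series": [
    [255,[0,0,0.01],0],
    [255,[0,0,0.02],0],
    [255,[0,0,0.028],0],
    [255,[0,0,0.032],0],
    [255,[0,0,0.034],0],
    [255,[0,0,0.034],0]
  ]
}}

```text
clock: 10.75
position: [0.4554, 0.0414, 0.0789]
eef_rot: [3.142, 0.0, 2.988]
ft_force: [1.8, 1.2, 0.8]
width: 0.025
gripper_force: 25.0
```

```bash
python3 - <<'E'
from h import *
o=ctrl.observe();print(o["clock"],o["position"],o["width"],o["ft_force"],o["gripper_force"])
s=ctrl.read_camera("side")[:,:,::-1];t=ctrl.read_camera("top")[:,:,::-1]
im=np.hstack([cv2.resize(s[150:250,270:370],(400,400)),cv2.resize(t[150:250,270:370],(400,400))])
cv2.imwrite("pics/c4.png",im)
E
```

```text
10.75 [0.45539305 0.04140586 0.07890542] 0.025034177958218967 [1.79256851 1.22970672 0.78075905] 24.999989569187164
```

View pics/c4.png

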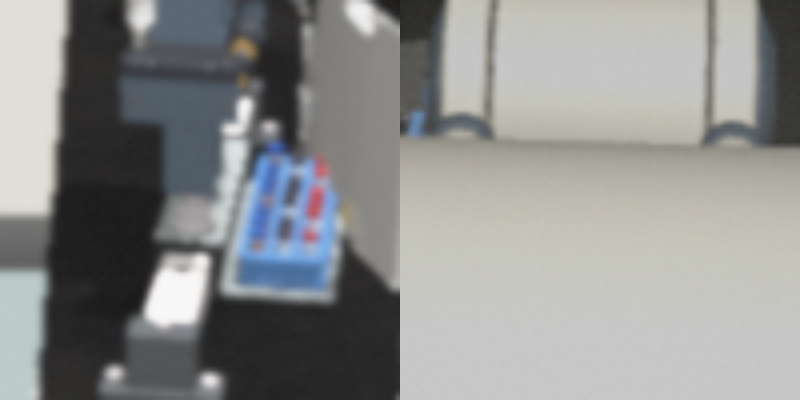

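The side view shows the section slid along with the bare hole_a exposed (crop 183,262), and the fingers still on the knob. The TCP height is back at the home value of 0.0789 m and the spring load is gone, so the pin is seated.

```bash
python3 -c "
from workcell import ctrl
print(ctrl.job_done())"
```

```text
the job is handed in; nothing more can be done
None
```

I slid the section about 60 mm to the next hole, the pin reads fully home and the fingers still hold the knob (25 N grip); I handed the job in at about 11 s, but no verdict came back.

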